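# Swap the failed locomotive behind the trackside buildings

### The job

The red locomotive on the layout has failed and cannot be gripped while the signal cabin and the water tower stand in front of it: stand both buildings upright on the cork mat, put the red locomotive along the rails in the middle of the yellow service stand, and put the blue locomotive along the layout track in the middle, where the red one stood. Only when both locomotives are in place, put each building back squarely on the very plot it came from. Keep all four upright and let go of everything at the end.

Things in the scene. Friction and masses are not known exactly. Their poses are not given: they have to be found in the camera images.
- cabin: Signal cabin: brick-red lower storey, white upper storey, green windows, dark flat roof. Upright box 60 mm (x) by 44 mm (y), 100 mm high (8 mm chimney stub on top is not solid). Grip across y near the top, well above the locomotive beside it. 140 g. Origin: centre of underside, z up. At the start centred on one of the two plots, x along the track.
- tower: Water tower: white round tank 48 mm across from 50 to 100 mm above its foot, dark column 26 mm thick, grey foot disc 52 mm across; 100 mm high in all. Grip it by the tank. 120 g. Origin: centre of underside, z up. At the start centred on the other plot.
- red_loco: Shunting locomotive, red body, 110 mm long (x), 32 mm wide (y), 40 mm high; hoods 28 mm wide, 30 mm high. Middle 36 mm of the length is the flat-sided cab: grip it there across y. 250 g. Origin: centre of underside, z up. Same either way round. At the start near the middle of the layout track, 12 mm from the cabin: no room for a finger.
- blue_loco: Shunting locomotive, blue body, 110 mm long (x), 32 mm wide (y), 40 mm high; hoods 28 mm wide, 30 mm high. Middle 36 mm of the length is the flat-sided cab: grip it there across y. 250 g. Origin: centre of underside, z up. Same either way round. At the start near the middle of a white stand like the yellow one, beside the layout.
- track: Track on the green layout board: grey bed 260 mm (x) by 40 mm (y), rails drawn only (not solid), a red buffer stop 19 mm high at each end, 122 mm off the middle. Origin: middle, underside of the bed, at the board's surface, 18 mm above the table; a locomotive rests 5 mm above it. Fixed. Board 170 by 280 mm, with model trees up to 45 mm near its edges (not solid).
- plot_grey: Grey plot on the layout board, a flat pad 68 mm (x, along the track) by 56 mm (y), 2 mm thick, beside the track on the robot's side. Its centre lies 50 mm from the track's centre line. Origin: centre of its underside; a building's underside rests 2 mm above it. Fixed.
- plot_tan: Tan brown plot, like the grey one, 72 mm from it along the track, centre to centre. Origin: centre of its underside; a building's underside rests 2 mm above it. Fixed.
- mat: Cork mat on the table beside the layout, 200 mm (x) by 100 mm (y), 4 mm thick, empty: the side area for the two buildings. Origin: centre of its underside. Fixed.
- service_stand: Yellow service stand on the table beside the layout: a slab 150 mm (x) by 70 mm (y) with a piece of track along x, empty at the start. Origin: centre of its underside; a locomotive's underside rests 12 mm above it (rails drawn only, not solid). Fixed.
There are look-alikes about, which are no part of the job. Leave any orange look-alike of the tower alone.

How it is judged:
On the way, in this order (a step that is already met when the one before it is completed fails the run):
1. both buildings stand upright on the cork mat, let go (x of cabin in the frame of mat between -0.085 and 0.085 m and y of cabin in the frame of mat between -0.04 and 0.04 m and z of cabin in the frame of mat between -0.002 and 0.01 m and angle between each of cabin, tower's own z axis and vertical below 0.1 rad and contact force between the fingers and cabin below 0.3 N and x of tower in the frame of mat between -0.085 and 0.085 m and y of tower in the frame of mat between -0.04 and 0.04 m and z of tower in the frame of mat between -0.002 and 0.01 m and contact force between the fingers and tower below 0.3 N), for 0.2 s.
2. with the buildings still on the mat, the red locomotive stands along the rails in the middle of the yellow stand, let go (all of step 1 and x of red_loco in the frame of service_stand between -0.025 and 0.025 m and y of red_loco in the frame of service_stand between -0.012 and 0.012 m and z of red_loco in the frame of service_stand between 0.008 and 0.017 m and angle between the x axis of red_loco and the x axis of service_stand, either way round below 0.2 rad and angle between red_loco's own z axis and vertical below 0.1 rad and contact force between the fingers and red_loco below 0.3 N), for 0.2 s.
3. with the buildings still on the mat, the blue locomotive stands along the rails in the middle of the layout track, let go (all of step 1 and x of blue_loco in the frame of track between -0.025 and 0.025 m and y of blue_loco in the frame of track between -0.012 and 0.012 m and z of blue_loco in the frame of track between 0.001 and 0.01 m and angle between the x axis of blue_loco and the x axis of track, either way round below 0.2 rad and angle between blue_loco's own z axis and vertical below 0.1 rad and contact force between the fingers and blue_loco below 0.3 N), for 0.2 s.
At the end, for the whole second after the job is handed in: Each building upright, at rest, within 12 mm of where it stood at first, the cabin square to 0.2 rad; red locomotive on the yellow stand, blue on the layout track, each within 12 mm of the centre line, 25 mm of the middle and 0.2 rad of the rails; all released and at rest (distance of each of cabin, tower from where it was at the start of the episode below 0.012 m and angle between each of cabin, tower, red_loco, blue_loco's own z axis and vertical below 0.1 rad and linear speed of each of cabin, tower, red_loco, blue_loco below 0.03 m/s and angular speed of each of cabin, tower, red_loco, blue_loco below 0.3 rad/s and angle between the x axis of cabin and the x axis of plot_grey, either way round below 0.2 rad and x of red_loco in the frame of service_stand between -0.025 and 0.025 m and y of red_loco in the frame of service_stand between -0.012 and 0.012 m and z of red_loco in the frame of service_stand between 0.008 and 0.017 m and angle between the x axis of red_loco and the x axis of service_stand, either way round below 0.2 rad and contact force between the fingers and red_loco below 0.3 N and x of blue_loco in the frame of track between -0.025 and 0.025 m and y of blue_loco in the frame of track between -0.012 and 0.012 m and z of blue_loco in the frame of track between 0.001 and 0.01 m and angle between the x axis of blue_loco and the x axis of track, either way round below 0.2 rad and contact force between the fingers and blue_loco below 0.3 N); the robot touches nothing.
It fails at once if the cabin is tipped by more than 0.6 rad (angle between cabin's own z axis and vertical above 0.6 rad).
It fails at once if the tower is tipped by more than 0.6 rad (angle between tower's own z axis and vertical above 0.6 rad).
It fails at once if the red locomotive is tipped by more than 0.6 rad (angle between red_loco's own z axis and vertical above 0.6 rad).
It fails at once if the blue locomotive is tipped by more than 0.6 rad (angle between blue_loco's own z axis and vertical above 0.6 rad).
It also fails if it takes over 125 s, if anything falls off the work surface, if the arm or the gripper's body presses on something with over 40 N, if the wrist force passes 120 N, or if a joint passes its speed limit or range.

### The arm

A 6-joint arm with a two-finger parallel gripper is mounted at the origin on the work surface. World frame = base frame: x ahead of the robot, y to its left, z up, the work surface at z = 0. Lengths are in m, angles in rad, forces in N, time in s.
With the tool pointing down it reaches from about 0.4 to 0.825 m from the base axis. Payload 7 kg.
Tool frame: the origin (TCP) lies on the centre line of the jaws, within the pads' length; the fingertips stand 19 mm ahead of it and the grasp point (between the pads) is the TCP; z points along the fingers, y is the line along which they close (so a half turn about z gives the same grasp; the last joint's range is limited). The gripper opens to 88 mm and grips with 3 to 60 N. Pads are 19 mm wide; open, the fingers measure 130 mm over their backs; the gripper's body (78 mm by 193 mm) begins 47 mm behind the grasp point.
Start: joints at [-0.928, 0.359, 0.012, 0, -1.224, -0.288], TCP at [0.234, -0.633, 0.246] pointing down, gripper open.
Joint ranges: [-3.07, 3.07], [-1.43, 2.12], [-1.02, 1.25], [-3.03, 1.67], [-3.05, -0], [-3.03, 3.03]. Speed limits (rad/s): [2.39, 2.39, 3.01, 3.14, 3.14, 3.14].

### API

Orientations are given as [roll, pitch, yaw] about the fixed x, y, z axes, in that order (R = Rz(yaw) Ry(pitch) Rx(roll)).
In Python, from station import arm, imaging, models gives the robot as it stands.
- The arm moves only by the tool play_rows, never from a script. Its arguments are lists of equal length, an entry for each row: "travel": the shift along the tool's x, y, z in units of 25 mm (1.0 is 25 mm), a list of three; "twist": the turn about the tool's z in units of 0.15 rad (1.0 is 0.15 rad). A call has 1 to 8 rows; each row shifts and turns the commanded pose from where the row before left it, along the tool's axes as they then stand; what a row does not reach is not made up. A row lasts 1/8 s, in which the tool goes at most 62.5 mm and 10.7 degrees, less where a joint would pass 70% of its speed; a pose out of reach is approached as far as the arm can. A call with a number of a shift or a turn outside -1 to 1 is refused whole. A call with a gripper value outside its range is refused whole. "fingers" is the opening, from 0 (shut) to 1 (fully open), set as the call begins (left out, the last holds). The fingers move at their own pace and stop on an object; "newtons" is the grip in N (left out, the last holds). Time passes only in rows, so rows that do not move let the fingers close. It gives the time, the measured TCP pose, the force, the opening and the grip force at its end, in the units of the state.
- arm.get_state(): the state, without advancing time (a new reading comes with each control period).
- imaging.grab_frame(name): name is "scene" or "top" or "wrist"; returns a dict with "pixels" (420x560x3 uint8, red, green, blue), "fx", "fy", "cx", "cy" (pixels), "R" (3x3) and "t" (3): a world point X has camera coordinates R X + t; the wrist camera has in their place "T_tool_cam" (4x4, takes a point from camera to tool coordinates, whose origin is the TCP and whose axes are the flange's). Camera axes: x right, y down, z forward; pixel columns grow to the right and rows downward; lengths in m; the calibration is good to about 2 mm. A picture is of the moment at which its call begins: read the wrist's pose just before it. There is no depth.
- arm.job_done(): hands the job in; it is judged then, once.
Trained networks look in the newest picture that a camera, given by its name, has taken for a name from the list of things; names that differ only in an ending like _2 or _b are one class to them, and where a whole thing is asked for, a point or a joint stands for the part that bears it (a point fixed in the world has none). Each returns a list of dicts, best first, with "confidence" (0 to 1); they miss things now and then, are a little off and sometimes report something else, mostly with a low value. They report only what shows in the picture. A call takes as long as a camera call. They do not tell look-alikes from the thing itself.
- models.boxes_of(name, camera): "extent" ([centre column, centre row, width, height] in pixels, round what is visible of it).
- models.silhouettes(name, camera): "pixels" (420x560 bool, what is visible of it) and "extent" ([centre column, centre row, width, height] in pixels, round what is visible of it).
The state is a dict: "t": time; "q": joint angles; "qd": joint speeds; "joint_efforts": joint torques, N m; "eef_pos": TCP position; "ee_rot": TCP orientation; "force": force on the tool from outside, world axes, zero at the start; "moment": the same for the moment, N m; "width": finger opening in m; "gripper_force": force on a finger pad.
Only numpy, scipy, OpenCV 4.12 (cv2) and the standard library are available. Lean on these libraries where they do the work, as an engineer would, in place of code of your own. Each camera call takes 0.05 s, during which the arm holds its last target. There are 200 camera calls.

## Working session

There is one attempt and no reset: what is moved stays moved. The work goes in short steps, Python scripts to look and compute and a tool call to move; the robot and the scene stay as the last step left them, time stands still between calls to the robot, and variables do not carry over. Pictures are saved under pics/ and viewed, at most 14 in all, crops included, and the job is handed in when it is done.

Besides the shell and the picture viewer there is one more tool, called after ">>>" as name(argument=value, ...) on one line, values as JSON. play_rows: Moves the arm, as the interface text tells. Shifts and turns lie within -1 to 1; 1 stands for 25 mm of shift or 0.15 rad of turn. Its arguments: {"type":"object","properties":{"travel":{"type":"array","items":{"type":"array","items":{"type":"number"}}},"twist":{"type":"array","items":{"type":"number"}},"fingers":{"type":"number"},"newtons":{"type":"number"}},"required":["travel","twist"]}

```bash
ls; mkdir -p pics
cat > h.py <<'E'
from station import arm, imaging, models
import numpy as np, cv2
def save(n,cam):
    f=imaging.grab_frame(cam); cv2.imwrite(f'pics/{n}.png',f['pixels'][:,:,::-1]); return f
def ray(f,u,v):
    d=np.array([(u-f['cx'])/f['fx'],(v-f['cy'])/f['fy'],1.]); R=np.array(f['R']);t=np.array(f['t'])
    return -R.T@t, R.T@d
def at(f,u,v,z):
    o,d=ray(f,u,v); return o+d*(z-o[2])/d[2]
E
python3 - <<'E'
from h import *
s=arm.get_state(); print(s)
for c in ['scene','top','wrist']:
    f=save(c+'0',c)
    print(c,f['fx'],f['cx'],f['cy'],f.get('t'),f.get('T_tool_cam'))
    for n in ['cabin','tower','red_loco','blue_loco','track','plot_grey','plot_tan','mat','service_stand']:
        for b in models.boxes_of(n,c):
            e=b['extent']; print(n,round(b['confidence'],2),np.round(e), np.round(at(f,e[0],e[1],0),3) if 'R' in f else '')
E
```

```text
pics
{'t': 0.0, 'q': array([-9.27899243e-01,  3.59393144e-01,  1.10881075e-02, -3.74250000e-04,
       -1.22411729e+00, -2.88114545e-01]), 'qd': array([-0.00061941, -0.00150921, -0.00027018,  0.00037523,  0.00015188,
       -0.00032313]), 'joint_efforts': array([ 1.69911906e-03, -5.82723427e+01,  2.93065685e+01,  6.99705809e+00,
        7.11882240e-03, -1.90579881e-04]), 'eef_pos': array([ 0.23432319, -0.63253796,  0.24462701]), 'ee_rot': array([ 3.13993369e+00, -1.24749734e-04, -2.78693746e+00]), 'force': array([ 0.63571624, -0.01132284, -0.46980243]), 'moment': array([ 0.00334473, -0.0555697 ,  0.03489246]), 'gripper_force': 0.0, 'width': 0.08786856006928162}
scene 409.5549481605449 286.96425833419823 212.4082264034911 [ 0.11725005 -0.43656126  1.37605416] None
cabin 0.67 [298. 219.  24.  41.] [0.554 0.047 0.   ]
tower 0.86 [178. 255.  30.  43.] [ 0.729 -0.217  0.   ]
tower 0.69 [309. 171.  19.  41.] [0.388 0.038 0.   ]
tower 0.63 [267. 215.  20.  36.] [ 0.562 -0.036  0.   ]
red_loco 0.82 [281. 243.  48.  23.] [0.633 0.02  0.   ]
blue_loco 0.84 [385. 214.  21.  41.] [0.482 0.265 0.
[... 686 characters left out ...]
 42.] [0.493 0.269 0.   ]
track 0.86 [280. 193. 111.  26.] [0.649 0.021 0.   ]
track 0.61 [298. 212.  38.  26.] [ 0.601 -0.021  0.   ]
plot_grey 0.42 [268. 223.  28.   6.] [0.577 0.051 0.   ]
plot_tan 0.57 [300. 211.  34.  27.] [ 0.602 -0.027  0.   ]
mat 0.87 [404. 266.  56.  89.] [ 0.466 -0.271  0.   ]
service_stand 0.93 [130. 268.  38.  63.] [0.476 0.383 0.   ]
wrist 303.0848336626464 278.6344678661876 203.14976140409792 None [[ 8.99463716e-04 -9.60033635e-01 -2.79883210e-01  7.42590662e-02]
 [ 9.99999401e-01  6.88863701e-04  8.50822219e-04 -1.23052983e-03]
 [-6.24016564e-04 -2.79883807e-01  9.60033679e-01 -1.38578713e-01]
 [ 0.00000000e+00  0.00000000e+00  0.00000000e+00  1.00000000e+00]]
```

Run:
```python
import cv2
a=cv2.imread('pics/top0.png')[110:330,90:460]; cv2.imwrite('pics/top0c.png',cv2.resize(a,None,fx=2.15,fy=2.15,interpolation=cv2.INTER_CUBIC))
a=cv2.imread('pics/scene0.png')[130:300,150:470]; cv2.imwrite('pics/scene0c.png',cv2.resize(a,None,fx=2.5,fy=2.5,interpolation=cv2.INTER_CUBIC))
```

```text
(no output)
```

View pics/top0c.png

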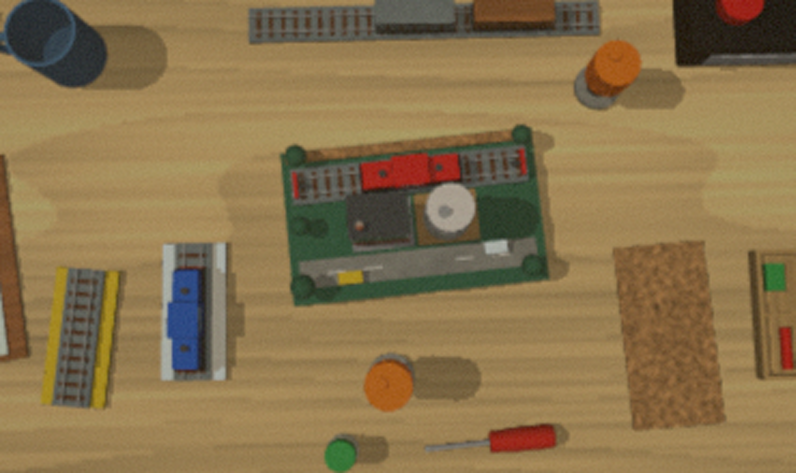

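View pics/scene0c.png

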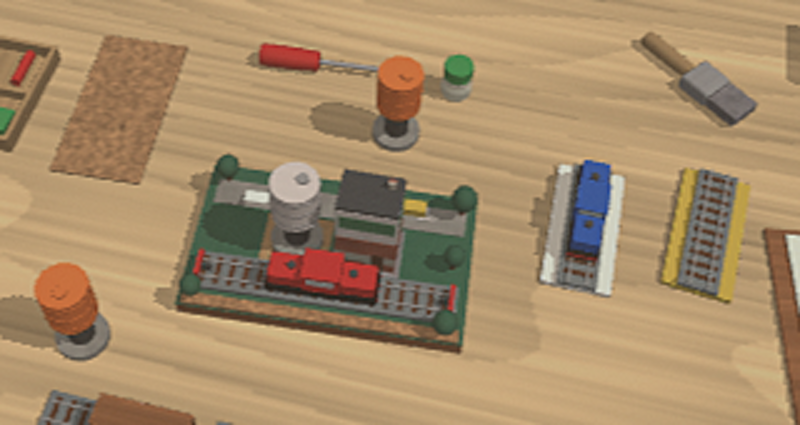

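Orange towers at (388,385) and (610,70) in the top crop are look-alikes. The real tower is the white one on the tan plot at (450,210), and the cabin is on the grey plot at (380,220). I'll move the wrist camera in for accurate poses.

>>> play_rows(travel=[[0,0,0],[0,0,0],[0,0,0],[0,0,0],[0,0,0],[0,0,0],[0,0,0],[0,0,0]], twist=[-1,-1,-1,-1,-1,-1,-1,-1], fingers=1)

```text
t: 2.5
eef_pos: [0.2345, -0.6329, 0.2455]
ee_rot: [3.142, 0.0, -1.582]
force: [0.5, -0.7, -0.4]
width: 0.0877
gripper_force: 0.0
```

>>> play_rows(travel=[[0,0,0],[-1,-0.9,0],[-1,-0.9,0],[-1,-0.9,0],[-1,-0.9,0],[-1,-0.9,0],[-1,-0.9,0],[-1,-0.9,0]], twist=[-0.8,0,0,0,0,0,0,0])

```text
t: 3.5
eef_pos: [0.3735, -0.4416, 0.2457]
ee_rot: [-3.141, -0.0, -1.467]
force: [0.3, -0.3, -0.2]
width: 0.0878
gripper_force: 0.0
```

>>> play_rows(travel=[[-1,-0.9,0],[-1,-0.9,0],[-1,-0.9,0],[-1,-0.9,0],[-1,-0.9,0],[-1,-0.9,0],[-1,-0.9,0],[0,0,0]], twist=[0,0,0,0,0,0,0,0])

```text
t: 4.5
eef_pos: [0.5126, -0.2506, 0.2456]
ee_rot: [-3.141, 0.0, -1.464]
force: [-1.0, 0.3, 1.1]
width: 0.0874
gripper_force: 0.0
```

```bash
cat >> h.py <<'E'
from scipy.spatial.transform import Rotation as Ro
import pickle
def wrist(n):
    for i in range(1):
        s=arm.get_state(); f=save(n,'wrist')
    T=np.eye(4); T[:3,:3]=Ro.from_euler('xyz',s['ee_rot']).as_matrix(); T[:3,3]=s['eef_pos']
    W=np.linalg.inv(T@np.array(f['T_tool_cam'])); f['R']=W[:3,:3]; f['t']=W[:3,3]
    pickle.dump(f,open(f'pics/{n}.pkl','wb')); return f
def seg(f,n,cam='wrist',z=0.,cmin=.3):
    out=[]
    for m in models.silhouettes(n,cam):
        if m['confidence']<cmin: continue
        c,_=cv2.findContours(m['pixels'].astype('uint8'),cv2.RETR_EXTERNAL,cv2.CHAIN_APPROX_NONE)
        c=max(c,key=len)[:,0,:]
        P=np.array([at(f,u,v,z)[:2] for u,v in c],dtype='float32')
        (cx,cy),(w,h),a=cv2.minAreaRect(P*1000)
        if h>w: a+=90; w,h=h,w
        print(n,'conf %.2f'%m['confidence'],'px',np.round(m['extent']),'z%.3f'%z,'ctr %.1f %.1f size %.0f x %.0f ang %.1f'%(cx,cy,w,h,(a+90)%180-90)); out.append(m)
    return out
E
python3 - <<'E'
from h import *
f=wrist('w1'); s=arm.get_state(); print(s['eef_pos'],s['ee_rot'],s['t'])
for n,z in [('mat',.004),('cabin',.12),('tower',.12),('red_loco',.063),('track',.023),('plot_grey',.02),('plot_tan',.02),('blue_loco',.052),('service_stand',.012)]: seg(f,n,z=z)
E
```

```text
[ 0.5119128  -0.25135074  0.24554682] [ 3.14155134e+00 -1.63653981e-06 -1.46496680e+00] 4.55
mat conf 0.62 px [315. 171. 161.  86.] z0.004 ctr 471.2 -261.4 size 201 x 102 ang 3.8
tower conf 0.97 px [ 65. 209. 105.  54.] z0.120 ctr 708.6 -218.4 size 102 x 42 ang 25.6
tower conf 0.56 px [202. 328.  34.  21.] z0.120 ctr 583.0 -109.6 size 38 x 24 ang 6.2
red_loco conf 0.68 px [170. 330.  13.  14.] z0.063 ctr 633.5 -53.6 size 20 x 11 ang -89.5
track conf 0.60 px [174. 328.   5.  18.] z0.023 ctr 637.5 -23.3 size 27 x 7 ang -89.2
plot_tan conf 0.66 px [200. 324.  42.  28.] z0.020 ctr 606.6 -40.8 size 55 x 33 ang 2.9
```

>>> play_rows(travel=[[-1,-0.75,-0.2],[-1,-0.75,-0.2],[-1,-0.75,-0.2],[-1,-0.75,-0.2],[-1,-0.75,-0.2],[-1,-0.75,-0.2],[-1,-0.75,-0.2],[0,0,0]], twist=[0,0,0,0,0,0,0,0])

```text
t: 6.0
eef_pos: [0.6247, -0.063, 0.2804]
ee_rot: [-3.141, 0.0, -1.465]
force: [0.3, 0.3, -0.8]
width: 0.0872
gripper_force: 0.0
```

Run:
```python
from h import *
f=wrist('w2'); s=arm.get_state(); print(s['eef_pos'],s['ee_rot'],s['t'])
for n,z in [('mat',.004),('cabin',.12),('tower',.12),('red_loco',.063),('track',.023),('plot_grey',.02),('plot_tan',.02),('blue_loco',.052),('service_stand',.012)]: seg(f,n,z=z)
a=cv2.imread('pics/w2.png'); cv2.imwrite('pics/w2b.png',cv2.resize(a,None,fx=1.42,fy=1.42,interpolation=cv2.INTER_CUBIC))
```

```text
[ 0.62403288 -0.0638888   0.2802923 ] [ 3.14124086e+00  2.41231821e-05 -1.46570401e+00] 6.05
mat conf 0.68 px [421.  39. 172.  75.] z0.004 ctr 471.6 -250.2 size 200 x 81 ang 4.7
cabin conf 0.94 px [293. 282.  40.  71.] z0.120 ctr 603.8 9.4 size 44 x 29 ang 6.1
tower conf 0.80 px [176.  46.  76.  63.] z0.120 ctr 733.0 -184.5 size 69 x 44 ang -33.9
tower conf 0.72 px [410. 254.  35.  29.] z0.120 ctr 476.6 -11.1 size 51 x 15 ang -38.1
tower conf 0.56 px [297. 221.  42.  64.] z0.120 ctr 607.5 -32.8 size 72 x 47 ang -81.9
red_loco conf 0.94 px [256. 233.  27.  77.] z0.063 ctr 652.3 6.9 size 104 x 32 ang -84.6
track conf 0.64 px [255. 228.  29. 179.] z0.023 ctr 658.4 -63.8 size 92 x 41 ang -84.3
plot_grey conf 0.72 px [270. 251.  11.  36.] z0.020 ctr 624.7 49.0 size 55 x 7 ang -84.1
plot_tan conf 0.69 px [295. 203.  41.  45.] z0.020 ctr 606.6 -39.4 size 56 x 30 ang 4.6
```

View pics/w2b.png

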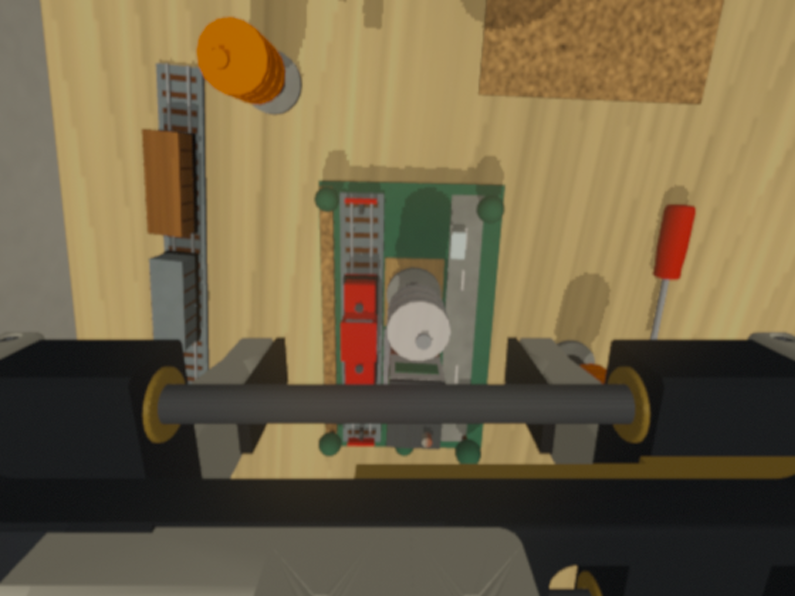

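The layout is at about (320-505, 180-450) in the 1.42× view. The gripper bar hides its lower part, and the red loco, tower and cabin are partly visible. I'll step +y.

>>> play_rows(travel=[[-1,0,0],[-1,0,0],[-1,0,0],[-1,0,0],[-1,0,0],[0,0,0]], twist=[0,0,0,0,0,0])

```text
t: 7.25
eef_pos: [0.6107, 0.061, 0.2806]
ee_rot: [-3.141, 0.0, -1.465]
force: [0.7, -0.5, 0.9]
width: 0.0878
gripper_force: 0.0
```

Run:
```python
from h import *
f=wrist('w3'); s=arm.get_state(); print(s['eef_pos'],s['ee_rot'],s['t'])
for n,z in [('cabin',.12),('tower',.12),('red_loco',.063),('track',.023),('plot_grey',.02),('plot_tan',.02),('blue_loco',.052),('service_stand',.012)]: seg(f,n,z=z)
a=cv2.imread('pics/w3.png')[60:300,170:400]; cv2.imwrite('pics/w3b.png',cv2.resize(a,None,fx=2.5,fy=2.5,interpolation=cv2.INTER_CUBIC))
```

```text
[0.61075205 0.06027007 0.28062433] [-3.14153781e+00 -6.90582641e-05 -1.46555652e+00] 7.3
cabin conf 0.64 px [293. 181.  47.  74.] z0.120 ctr 599.4 47.1 size 71 x 46 ang -88.7
cabin conf 0.33 px [340. 314.  80.  28.] z0.120 ctr 528.9 195.2 size 88 x 36 ang 6.1
tower conf 0.86 px [428. 183.  80.  53.] z0.120 ctr 463.0 36.2 size 84 x 44 ang -14.6
tower conf 0.55 px [298. 110.  47.  51.] z0.120 ctr 605.8 -20.5 size 46 x 46 ang 32.4
red_loco conf 0.40 px [288. 169.  44.  57.] z0.063 ctr 602.3 44.4 size 63 x 50 ang -86.0
track conf 0.68 px [252. 130.  30. 212.] z0.023 ctr 651.8 20.4 size 262 x 42 ang -85.0
plot_grey conf 0.67 px [290. 169.  48.  50.] z0.020 ctr 606.5 24.4 size 61 x 28 ang 32.7
plot_tan conf 0.97 px [292. 112.  46.  54.] z0.020 ctr 603.9 7.3 size 60 x 22 ang -9.3
blue_loco conf 0.60 px [340. 315.  79.  31.] z0.052 ctr 506.6 243.1 size 109 x 45 ang 4.7
```

View pics/w3b.png

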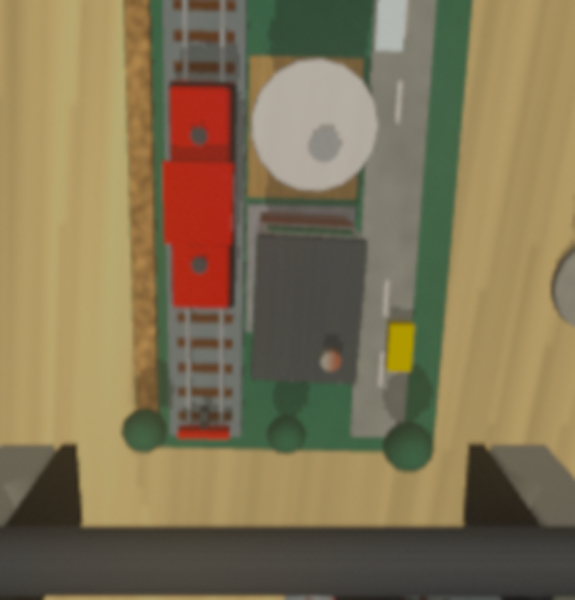

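The view is clear: cabin roof corners at crop (258,236), (367,240), (356,383), (250,379), tank circle at (314,124), and red cab at (164-234, 160-242).

```bash
cat >> h.py <<'E'
def tri(a,b):
    (o1,d1),(o2,d2)=a,b; k=np.linalg.lstsq(np.c_[d1,-d2],o2-o1,rcond=None)[0]; p,q=o1+k[0]*d1,o2+k[1]*d2
    return np.round((p+q)/2*1000,1),round(1000*np.linalg.norm(p-q),1)
E
python3 - <<'E'
from h import *
f=pickle.load(open('pics/w3.pkl','rb'));g=pickle.load(open('pics/w2.pkl','rb'))
c=lambda u,v:(170+u/2.5,60+v/2.5)
d=lambda u,v:(u/1.42,v/1.42)
def rect(n,pts,z):
    P=np.array([at(f,*c(*p),z)[:2]*1000 for p in pts]); m=P.mean(0)
    L=(P[0]+P[1]-P[2]-P[3])/2; print(n,z,np.round(m,1),'len',np.linalg.norm(L).round(1),'wid',np.linalg.norm(P[0]-P[1]).round(1),'ang',np.degrees(np.arctan2(L[1],L[0])).round(1))
for z in (.115,.12,.125): rect('cabin',[(258,236),(367,240),(356,383),(250,379)],z)
rect('redcab',[(165,160),(234,160),(233,242),(164,242)],.063)
print('tower',at(f,*c(314,124),.12))
print('tower tri',tri(ray(f,*c(314,124)),ray(g,*d(417,331))))
print('red cab/hood line tri',tri(ray(f,*c(199,160)),ray(g,*d(360,320))),tri(ray(f,*c(199,134)),ray(g,*d(360,293))))
print('buffer far? top hood end',tri(ray(f,*c(201,85)),ray(g,*d(361,278))))
E
```

```text
cabin 0.115 [598.3  52.2] len 60.2 wid 43.6 ang -86.8
cabin 0.12 [598.6  51.1] len 59.2 wid 42.9 ang -86.8
cabin 0.125 [599.  50.] len 58.2 wid 42.2 ang -86.8
redcab 0.063 [650.6  17.4] len 37.2 wid 31.4 ang -86.1
tower [ 0.60490428 -0.02101133  0.12      ]
tower tri (array([605.3, -21. , 120. ]), np.float64(0.9))
red cab/hood line tri (array([652.3,  -0.9,  56.6]), np.float64(0.9)) (array([657.1, -12.2,  11.8]), np.float64(1.4))
buffer far? top hood end (array([655.7, -34.7,  37.7]), np.float64(0.9))
```

>>> play_rows(travel=[[0,0,0],[0.8,0.13,0],[0.8,0.13,0],[0.8,0.13,0],[0.8,0.13,0],[0,0,0],[0,0,1],[0,0,1]], twist=[0.12,0,0,0,0,0,0,0])

```text
t: 8.7
eef_pos: [0.6049, -0.0211, 0.2302]
ee_rot: [-3.141, 0.0, -1.485]
force: [0.1, 0.2, 0.2]
width: 0.0875
gripper_force: 0.0
```

>>> play_rows(travel=[[0,0,0.5],[0,0,0]], twist=[0,0])

```text
t: 8.95
eef_pos: [0.6045, -0.021, 0.2174]
ee_rot: [3.14, -0.0, -1.485]
force: [0.7, -0.4, 0.6]
width: 0.0875
gripper_force: 0.0
```

>>> play_rows(travel=[[0,0,0.8],[0,0,0.8],[0,0,0.8],[0,0,0.8],[0,0,0.8],[0,0,0.76],[0,0,0]], twist=[0,0,0,0,0,0,0])

```text
t: 9.82
eef_pos: [0.6046, -0.021, 0.0988]
ee_rot: [3.14, -0.0, -1.485]
force: [0.1, -0.5, -0.0]
width: 0.0876
gripper_force: 0.0
```

>>> play_rows(travel=[[0,0,0],[0,0,0],[0,0,0],[0,0,0],[0,0,0],[0,0,0]], twist=[0,0,0,0,0,0], fingers=0, newtons=15)

```text
t: 10.58
eef_pos: [0.6047, -0.021, 0.0992]
ee_rot: [3.142, -0.0, -1.485]
force: [0.1, -0.3, 1.6]
width: 0.0479
gripper_force: 15.0
```

>>> play_rows(travel=[[0,0,-0.4],[0,0,-0.8],[0,0,-0.8],[0,0,-0.8],[0,0,-0.8],[0,0,-0.8],[0.4,0.17,0],[0.76,0.33,0]], twist=[0,0,0,0,0,0,0,0])

```text
t: 11.58
eef_pos: [0.594, -0.0515, 0.2084]
ee_rot: [3.141, 0.0, -1.484]
force: [0.1, -0.6, -1.5]
width: 0.0479
gripper_force: 15.0
```

>>> play_rows(travel=[[0.8,0.35,0],[0.8,0.35,0],[0.8,0.35,0],[0.8,0.35,0],[0.8,0.35,0],[0.8,0.35,0],[0.8,0.35,0],[0.8,0.35,0]], twist=[0,0,0,0,0,0,0,0])

```text
t: 12.58
eef_pos: [0.5383, -0.2177, 0.2091]
ee_rot: [-3.142, -0.0, -1.485]
force: [0.4, -0.3, -1.1]
width: 0.0479
gripper_force: 15.0
```

>>> play_rows(travel=[[0.8,0.35,0],[0.5,0.22,0],[0.3,0.1,0],[0,0,0]], twist=[0,0,0,0])

```text
t: 13.08
eef_pos: [0.5255, -0.258, 0.209]
ee_rot: [3.142, 0.0, -1.485]
force: [-0.7, 0.5, -0.3]
width: 0.0478
gripper_force: 15.0
```

Down 125 mm, release, and up.

>>> play_rows(travel=[[0,0,0.9],[0,0,1],[0,0,1],[0,0,1],[0,0,0.6],[0,0,0.3],[0,0,0.2],[0,0,0]], twist=[0,0,0,0,0,0,0,0])

```text
t: 14.08
eef_pos: [0.5257, -0.2576, 0.0843]
ee_rot: [-3.141, -0.0, -1.485]
force: [-0.8, 0.4, -1.6]
width: 0.0475
gripper_force: 15.0
```

>>> play_rows(travel=[[0,0,0],[0,0,0],[0,0,0],[0,0,0],[0,0,0]], twist=[0,0,0,0,0], fingers=1)

```text
t: 14.7
eef_pos: [0.5256, -0.2576, 0.0841]
ee_rot: [-3.142, -0.0, -1.485]
force: [0.0, 0.2, -0.0]
width: 0.0868
gripper_force: 0.0
```

>>> play_rows(travel=[[0,0,-0.5],[0,0,-1],[0,0,-1],[0,0,-1],[0,0,-1],[0,0,-0.5],[0,0,0]], twist=[0,0,0,0,0,0,0])

```text
t: 15.58
eef_pos: [0.5259, -0.2577, 0.2101]
ee_rot: [-3.14, -0.0, -1.485]
force: [-0.5, -0.0, -0.7]
width: 0.0876
gripper_force: 0.0
```

>>> play_rows(travel=[[-0.4,-0.13,0],[-0.8,-0.265,0],[-0.8,-0.265,0],[-0.8,-0.265,0],[-0.8,-0.265,0],[-0.8,-0.265,0],[-0.8,-0.265,0],[-0.8,-0.265,0]], twist=[0,0,0,0,0,0,0,0])

```text
t: 16.58
eef_pos: [0.5623, -0.1026, 0.2088]
ee_rot: [3.141, 0.0, -1.485]
force: [-0.1, 0.6, 0.2]
width: 0.0877
gripper_force: 0.0
```

>>> play_rows(travel=[[-0.8,-0.265,0],[-0.8,-0.265,0],[-0.8,-0.265,0],[-0.8,-0.265,0],[-0.8,-0.265,0],[-0.8,-0.265,0],[-0.8,-0.265,0],[-0.45,-0.13,0]], twist=[0,0,0,0,0,0,0,0])

```text
t: 17.58
eef_pos: [0.5988, 0.0524, 0.2089]
ee_rot: [3.141, -0.0, -1.484]
force: [-0.4, 0.2, 0.3]
width: 0.0876
gripper_force: 0.0
```

>>> play_rows(travel=[[0,0,0],[0,0,0.4],[0,0,0.5]], twist=[0,0,0])

```text
t: 17.95
eef_pos: [0.5983, 0.0505, 0.1858]
ee_rot: [-3.142, 0.0, -1.486]
force: [0.1, 0.3, 0.9]
width: 0.0876
gripper_force: 0.0
```

>>> play_rows(travel=[[0,0,0.8],[0,0,0.9],[0,0,0.9],[0,0,0.8],[0,0,0]], twist=[0,0,0,0,0])

```text
t: 18.58
eef_pos: [0.597, 0.05, 0.0993]
ee_rot: [3.137, -0.001, -1.486]
force: [0.7, -0.3, 0.7]
width: 0.088
gripper_force: 0.0
```

>>> play_rows(travel=[[0,0,0],[0,0,0],[0,0,0],[0,0,0],[0,0,0],[0,0,0]], twist=[0,0,0,0,0,0], fingers=0, newtons=20)

```text
t: 19.32
eef_pos: [0.5986, 0.051, 0.1017]
ee_rot: [-3.141, -0.0, -1.485]
force: [-0.0, -1.0, 1.4]
width: 0.0443
gripper_force: 19.7
```

>>> play_rows(travel=[[0,0,-0.4],[0,0,-0.8],[0,0,-0.8],[0,0,-0.8],[0,0,-0.8],[0,0,-0.8],[0.4,0.28,0],[0.8,0.56,0]], twist=[0,0,0,0,0,0,0,0])

```text
t: 20.32
eef_pos: [0.5791, 0.0187, 0.2106]
ee_rot: [3.14, 0.0, -1.484]
force: [0.2, -1.0, -2.0]
width: 0.0446
gripper_force: 19.7
```

>>> play_rows(travel=[[0.8,0.56,0],[0.8,0.56,0],[0.8,0.56,0],[0.8,0.56,0],[0.8,0.56,0],[0.8,0.56,0],[0.8,0.56,0],[0.8,0.56,0]], twist=[0,0,0,0,0,0,0,0])

```text
t: 21.32
eef_pos: [0.4814, -0.151, 0.2116]
ee_rot: [-3.141, -0.0, -1.485]
force: [0.1, -1.3, -2.0]
width: 0.0442
gripper_force: 19.7
```

>>> play_rows(travel=[[0.8,0.56,0],[0.8,0.56,0],[0.8,0.56,0],[0.8,0.56,0],[0.8,0.56,0],[0.35,0.25,0],[0,0,0]], twist=[0,0,0,0,0,0,0])

```text
t: 22.2
eef_pos: [0.4152, -0.2652, 0.2116]
ee_rot: [-3.142, -0.0, -1.486]
force: [0.5, 1.0, -1.4]
width: 0.0442
gripper_force: 19.7
```

>>> play_rows(travel=[[0,0,0.9],[0,0,1],[0,0,1],[0,0,1],[0,0,0.6],[0,0,0.3],[0,0,0.2],[0,0,0]], twist=[0,0,0,0,0,0,0,0])

```text
t: 23.2
eef_pos: [0.416, -0.2645, 0.0867]
ee_rot: [-3.141, -0.0, -1.485]
force: [0.7, -0.9, -1.2]
width: 0.0445
gripper_force: 19.7
```

>>> play_rows(travel=[[0,0,0],[0,0,0],[0,0,0],[0,0,0],[0,0,0]], twist=[0,0,0,0,0], fingers=1)

```text
t: 23.82
eef_pos: [0.4158, -0.2646, 0.0866]
ee_rot: [-3.141, -0.0, -1.485]
force: [-0.3, 0.6, -0.6]
width: 0.0859
gripper_force: 0.0
```

>>> play_rows(travel=[[0,0,-0.5],[0,0,-1],[0,0,-1],[0,0,-1],[0,0,-1],[0,0,-1],[0,0,-1],[0,0,0]], twist=[0,0,0,0,0,0,0,0])

```text
t: 24.82
eef_pos: [0.4167, -0.265, 0.252]
ee_rot: [-3.137, -0.002, -1.485]
force: [0.3, -0.0, -0.9]
width: 0.0877
gripper_force: 0.0
```

Run:
```python
from h import *
f=imaging.grab_frame('top')
seg(f,'cabin','top',.104);seg(f,'tower','top',.104)
s=seg(f,'service_stand','top',.012); seg(f,'red_loco','top',.063); seg(f,'blue_loco','top',.052); seg(f,'mat','top',.004)
```

```text
tower conf 0.79 px [404. 243.  32.  24.] z0.104 ctr 524.7 -241.1 size 75 x 46 ang 88.7
tower conf 0.58 px [375. 146.  31.  34.] z0.104 ctr 734.3 -181.5 size 80 x 47 ang -41.4
tower conf 0.57 px [272. 286.  19.  24.] z0.104 ctr 432.8 43.8 size 54 x 46 ang -1.3
service_stand conf 0.77 px [130. 268.  40.  64.] z0.012 ctr 479.7 383.2 size 150 x 72 ang -6.0
red_loco conf 0.66 px [282. 191.  52.  17.] z0.063 ctr 646.0 19.0 size 107 x 37 ang -88.1
red_loco conf 0.42 px [269. 213.  28.  21.] z0.063 ctr 592.5 50.2 size 65 x 53 ang -86.1
red_loco conf 0.42 px [399. 249.  50.  56.] z0.063 ctr 505.6 -238.5 size 118 x 98 ang 3.9
blue_loco conf 0.65 px [178. 262.  19.  44.] z0.052 ctr 498.7 255.8 size 108 x 41 ang 0.1
mat conf 0.81 px [401. 247.  48.  51.] z0.004 ctr 505.4 -258.5 size 126 x 100 ang 3.1
```

>>> play_rows(travel=[[-0.5,-0.1,-0.05],[-1,-0.19,-0.05],[-1,-0.19,-0.05],[-1,-0.19,-0.05],[-1,-0.19,-0.05],[-1,-0.19,-0.05],[-1,-0.19,-0.05],[-1,-0.19,-0.05]], twist=[0,0,0,0,0,0,0,0])

```text
t: 26.18
eef_pos: [0.4351, -0.0733, 0.2591]
ee_rot: [3.142, 0.0, -1.485]
force: [1.1, 0.3, -0.7]
width: 0.0879
gripper_force: 0.0
```

>>> play_rows(travel=[[-1,-0.19,-0.05],[-1,-0.19,-0.05],[-1,-0.19,-0.05],[-1,-0.19,-0.05],[-1,-0.19,-0.05],[-1,-0.19,-0.05],[-1,-0.19,-0.05],[-1,-0.19,-0.05]], twist=[0,0,0,0,0,0,0,0])

```text
t: 27.18
eef_pos: [0.4555, 0.1291, 0.269]
ee_rot: [3.141, -0.0, -1.484]
force: [-0.7, -0.7, 0.5]
width: 0.0877
gripper_force: 0.0
```

>>> play_rows(travel=[[-1,-0.19,-0.05],[-1,-0.19,-0.05],[-1,-0.19,-0.05],[-1,-0.19,-0.05],[-1,-0.19,-0.05],[-1,-0.19,-0.05],[-1,-0.19,-0.05],[-1,-0.19,-0.05]], twist=[0,0,0,0,0,0,0,0])

```text
t: 28.18
eef_pos: [0.4768, 0.332, 0.2791]
ee_rot: [3.142, -0.0, -1.485]
force: [-0.0, 0.2, 0.1]
width: 0.0879
gripper_force: 0.0
```

>>> play_rows(travel=[[-1,-0.19,-0.05],[-0.8,-0.19,-0.05],[0,0,0]], twist=[0,0,0])

```text
t: 28.55
eef_pos: [0.4823, 0.3776, 0.281]
ee_rot: [3.141, -0.001, -1.484]
force: [-0.8, -0.2, -0.1]
width: 0.0876
gripper_force: 0.0
```

Run:
```python
from h import *
f=wrist('w4'); s=arm.get_state(); print(s['eef_pos'],s['ee_rot'],s['t'])
for n,z in [('red_loco',.063),('track',.023),('blue_loco',.052),('blue_loco',.04),('service_stand',.012)]: seg(f,n,z=z)
a=cv2.imread('pics/w4.png'); cv2.imwrite('pics/w4b.png',cv2.resize(a,None,fx=1.42,fy=1.42,interpolation=cv2.INTER_CUBIC))
```

```text
[0.4821684  0.37669516 0.28109252] [ 3.14098110e+00 -6.17223917e-04 -1.48431921e+00] 28.6
blue_loco conf 0.73 px [275.  79.  95.  40.] z0.052 ctr 499.6 262.3 size 102 x 34 ang -0.1
blue_loco conf 0.73 px [275.  79.  95.  40.] z0.040 ctr 499.9 261.0 size 106 x 35 ang -0.1
service_stand conf 0.88 px [280. 177. 117.  67.] z0.012 ctr 482.4 384.6 size 151 x 71 ang -6.2
```

View pics/w4b.png

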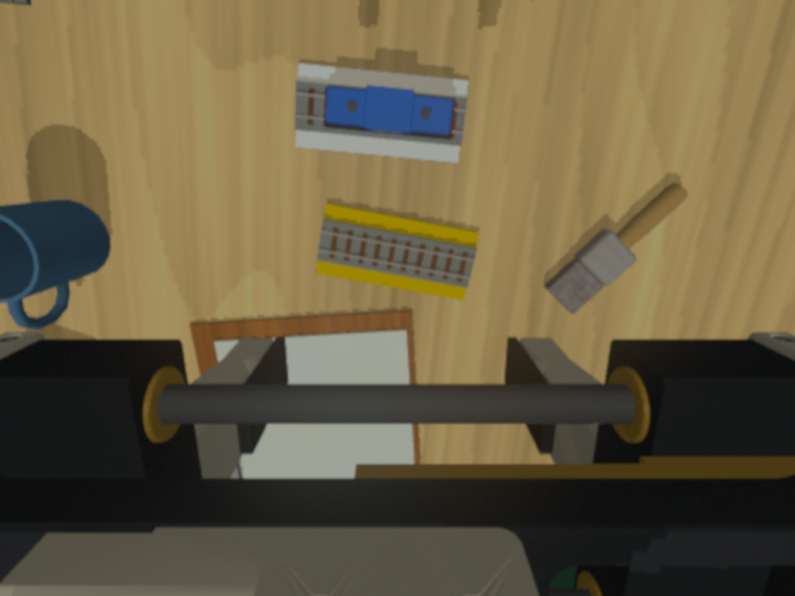

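The yellow stand is centred at about (397,248) in the view and the blue cab at (389,109). Next I go to red.

>>> play_rows(travel=[[0.5,-0.18,0.13],[1,-0.365,0.27],[1,-0.365,0.27],[1,-0.365,0.27],[1,-0.365,0.27],[1,-0.365,0.27],[1,-0.365,0.27],[1,-0.365,0.27]], twist=[0,0,0,0,0,0,0,0])

```text
t: 29.85
eef_pos: [0.5667, 0.1932, 0.2309]
ee_rot: [-3.141, 0.0, -1.485]
force: [-0.6, -0.4, 0.6]
width: 0.0874
gripper_force: 0.0
```

>>> play_rows(travel=[[1,-0.365,0.27],[1,-0.365,0.27],[1,-0.365,0.27],[1,-0.365,0.27],[1,-0.365,0.27],[1,-0.365,0.27],[1,-0.365,0.27],[0,0,0]], twist=[0,0,0,0,0,0,0,0])

```text
t: 30.85
eef_pos: [0.6449, 0.0237, 0.1829]
ee_rot: [3.14, -0.0, -1.488]
force: [-0.6, -0.2, -0.7]
width: 0.0877
gripper_force: 0.0
```

Run:
```python
from h import *
f=wrist('w5'); s=arm.get_state(); print(s['eef_pos'],s['ee_rot'],s['t'])
for n,z in [('red_loco',.063),('track',.023)]: seg(f,n,z=z)
f=pickle.load(open('pics/w4.pkl','rb'))
P=np.array([at(f,u/1.42,v/1.42,.052)[:2]*1000 for u,v in [(366,86),(414,88),(412,133),(363,131)]]); print(P.round(1),P.mean(0))
print([at(f,u/1.42,v/1.42,.042)[:2].round(4) for u,v in [(327,106),(454,117)]])
```

```text
[0.64478515 0.02461632 0.18338024] [ 3.14075762e+00 -1.74197494e-04 -1.48690001e+00] 30.9
red_loco conf 0.56 px [275. 190.  38. 112.] z0.063 ctr 652.6 13.2 size 103 x 31 ang -85.2
track conf 0.78 px [274. 176.  42. 259.] z0.023 ctr 657.2 -43.2 size 133 x 40 ang -85.2
[[518.7 246. ]
 [481.1 244.1]
 [479.4 277.3]
 [518.8 279.3]] [499.51967967 261.69707309]
[array([0.55  , 0.2621]), array([0.4461, 0.2614])]
```

>>> play_rows(travel=[[0.32,-0.26,0],[0,0,0.8],[0,0,0.8],[0,0,0.9],[0,0,0.9],[0,0,0.9],[0,0,0.7],[0,0,0.4]], twist=[0,0,0,0,0,0,0,0])

```text
t: 32.0
eef_pos: [0.6522, 0.0188, 0.0479]
ee_rot: [3.141, -0.0, -1.484]
force: [-0.5, -0.3, 0.2]
width: 0.0875
gripper_force: 0.0
```

>>> play_rows(travel=[[0,0,0],[0,0,0],[0,0,0],[0,0,0],[0,0,0],[0,0,0],[0,0,0],[0,0,0]], twist=[0,0,0,0,0,0,0,0], fingers=0, newtons=25)

```text
t: 33.0
eef_pos: [0.652, 0.0187, 0.0488]
ee_rot: [3.141, -0.0, -1.485]
force: [-2.1, 1.2, 3.2]
width: 0.0316
gripper_force: 25.0
```

>>> play_rows(travel=[[0,0,-0.4],[0,0,-0.8],[0,0,-1],[0,0,-1],[-0.5,0.18,0],[-1,0.36,0],[-1,0.36,0],[-1,0.36,0]], twist=[0,0,0,0,0,0,0,0])

```text
t: 34.0
eef_pos: [0.6121, 0.1043, 0.1279]
ee_rot: [3.14, -0.0, -1.485]
force: [1.0, -0.2, -2.4]
width: 0.0323
gripper_force: 25.0
```

>>> play_rows(travel=[[-1,0.36,0],[-1,0.36,0],[-1,0.36,0],[-1,0.36,0],[-1,0.36,0],[-1,0.36,0],[-1,0.36,0],[-1,0.36,0]], twist=[0,0,0,0,0,0,0,0])

```text
t: 35.0
eef_pos: [0.5231, 0.2972, 0.1279]
ee_rot: [3.14, -0.001, -1.485]
force: [-0.3, -0.0, -2.3]
width: 0.0322
gripper_force: 25.0
```

>>> play_rows(travel=[[-1,0.36,0],[-1,0.36,0],[-1,0.36,0],[-0.7,0.26,0],[0,0,0],[0,0,0],[0,0,0],[0,0,0]], twist=[0,0,0,0,-0.5,-1,-1,-1])

```text
t: 36.0
eef_pos: [0.4826, 0.3855, 0.1283]
ee_rot: [3.141, -0.0, -0.955]
force: [0.3, -0.3, -2.7]
width: 0.032
gripper_force: 25.0
```

>>> play_rows(travel=[[0,0,0],[0,0,0],[0,0,0],[0,0,0],[0,0,0],[0,0,0],[0,0,0]], twist=[-1,-1,-1,-1,-1,-0.68,0])

```text
t: 36.88
eef_pos: [0.4828, 0.3855, 0.1284]
ee_rot: [3.141, 0.0, -0.109]
force: [-0.1, 0.2, -1.4]
width: 0.0321
gripper_force: 25.0
```

>>> play_rows(travel=[[0,0,0.6],[0,0,1],[0,0,1],[0,0,0.5],[0,0,0.3],[0,0,0.2],[0,0,0],[0,0,0]], twist=[0,0,0,0,0,0,0,0])

```text
t: 37.88
eef_pos: [0.4834, 0.3859, 0.0395]
ee_rot: [-3.141, -0.001, -0.108]
force: [-0.2, -0.8, -0.9]
width: 0.0318
gripper_force: 25.0
```

>>> play_rows(travel=[[0,0,0],[0,0,0],[0,0,0],[0,0,0],[0,0,0],[0,0,0]], twist=[0,0,0,0,0,0], fingers=1)

```text
t: 38.62
eef_pos: [0.4831, 0.3856, 0.0388]
ee_rot: [3.142, 0.0, -0.108]
force: [-0.2, 0.2, 1.2]
width: 0.0846
gripper_force: 0.0
```

>>> play_rows(travel=[[0,0,-0.4],[0,0,-1],[0,0,-1],[0,0,-1],[0,0,-1],[0,0,-1],[0,0,0]], twist=[0,0,0,0,0,0,0])

```text
t: 39.5
eef_pos: [0.484, 0.3866, 0.177]
ee_rot: [-3.138, -0.003, -0.107]
force: [0.7, 0.6, -1.1]
width: 0.0875
gripper_force: 0.0
```

Run:
```python
from h import *
f=imaging.grab_frame('top')
seg(f,'red_loco','top',.052); seg(f,'blue_loco','top',.052)
f=imaging.grab_frame('scene')
seg(f,'red_loco','scene',.052); seg(f,'service_stand','scene',.012)
f=wrist('w6'); s=arm.get_state(); print(s['eef_pos'],s['ee_rot'],s['t'])
for n,z in [('red_loco',.052),('service_stand',.012),('blue_loco',.052)]: seg(f,n,z=z)
```

```text
red_loco conf 0.57 px [127. 267.  20.  51.] z0.052 ctr 483.5 370.9 size 107 x 39 ang -1.3
blue_loco conf 0.68 px [178. 260.  22.  45.] z0.052 ctr 496.4 257.3 size 108 x 42 ang 1.7
red_loco conf 0.87 px [435. 222.  21.  38.] z0.052 ctr 502.4 379.4 size 125 x 39 ang -7.5
service_stand conf 0.97 px [434. 226.  38.  48.] z0.012 ctr 486.3 382.3 size 156 x 70 ang -5.5
[0.48292372 0.38530332 0.17307471] [ 3.14042035e+00  6.49846096e-04 -1.07840449e-01] 39.85
red_loco conf 0.56 px [280. 195.  42. 113.] z0.052 ctr 490.9 385.1 size 105 x 33 ang -4.0
service_stand conf 0.94 px [278. 188.  74. 144.] z0.012 ctr 482.6 385.7 size 151 x 69 ang -6.3
blue_loco conf 0.73 px [415. 164.  53. 117.] z0.052 ctr 504.6 266.8 size 102 x 43 ang -0.4
```

View pics/w6.png

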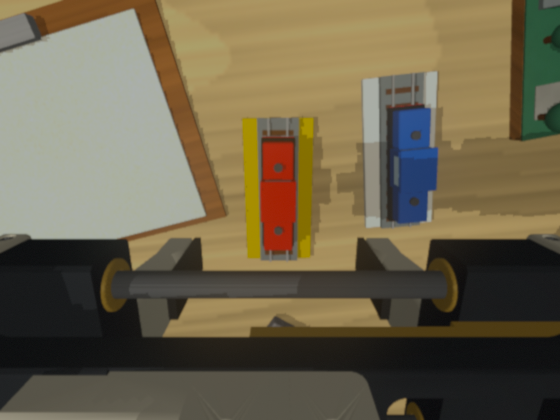

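Red sits in the stand's rails at px (278,195), and blue is at (412,165). I'll check both using the hood stacks.

Run:
```python
from h import *
f=pickle.load(open('pics/w6.pkl','rb'))
for n,a,b in [('red',(278,168),(279,231)),('blue',(416,135),(413.5,202))]:
    p,q=at(f,*a,.044),at(f,*b,.044); d=p-q; print(n,((p+q)/2).round(4),np.degrees(np.arctan2(d[1],d[0])),np.linalg.norm(d))
f=pickle.load(open('pics/w4.pkl','rb'))
p,q=at(f,352/1.42,105/1.42,.044),at(f,426/1.42,112/1.42,.044); d=p-q;print(((p+q)/2).round(4),np.degrees(np.arctan2(d[1],d[0])),np.linalg.norm(d))
```

```text
red [0.4845 0.3846 0.044 ] -5.25870920140957 0.05996068611119987
blue [0.5    0.2609 0.044 ] -1.0747987276269548 0.06038805421301357
[0.4995 0.2598 0.044 ] 0.008212518001928593 0.0601804542092317
```

>>> play_rows(travel=[[0,0,0],[0.13,1,0],[0.13,1,0],[0.13,1,0],[0.14,1,0],[0.14,0.99,0],[0,0,0],[0,0,0.5]], twist=[-0.66,0,0,0,0,0,0,0])

```text
t: 41.0
eef_pos: [0.4996, 0.2608, 0.1619]
ee_rot: [-3.14, -0.002, -0.009]
force: [0.6, -0.6, -0.1]
width: 0.0873
gripper_force: 0.0
```

>>> play_rows(travel=[[0,0,0.9],[0,0,1],[0,0,1],[0,0,1],[0,0,0.6],[0,0,0.4],[0,0,0]], twist=[0,0,0,0,0,0,0])

```text
t: 41.88
eef_pos: [0.4986, 0.2607, 0.0382]
ee_rot: [3.141, 0.001, -0.009]
force: [-0.7, -0.0, -0.6]
width: 0.0878
gripper_force: 0.0
```

>>> play_rows(travel=[[0,0,0],[0,0,0],[0,0,0],[0,0,0],[0,0,0],[0,0,0],[0,0,0],[0,0,0]], twist=[0,0,0,0,0,0,0,0], fingers=0, newtons=25)

```text
t: 42.88
eef_pos: [0.4988, 0.2608, 0.0388]
ee_rot: [-3.142, -0.0, -0.009]
force: [0.2, 0.1, 0.2]
width: 0.032
gripper_force: 25.0
```

>>> play_rows(travel=[[0,0,-0.4],[0,0,-0.8],[0,0,-1],[0,0,-1],[0,0,-0.4],[0.32,0.5,0],[0.64,1,0],[0.64,1,0]], twist=[0,0,0,0,0,0,0,0])

```text
t: 43.88
eef_pos: [0.5381, 0.1963, 0.1276]
ee_rot: [3.14, 0.002, -0.009]
force: [0.2, 0.1, -1.7]
width: 0.0319
gripper_force: 25.0
```

>>> play_rows(travel=[[0.65,1,0],[0.65,1,0],[0.65,1,0],[0.65,1,0],[0.65,1,0],[0.65,1,0],[0.65,1,0],[0.05,0.08,0]], twist=[0,0,0,0,0,0,0,0])

```text
t: 44.88
eef_pos: [0.6516, 0.0173, 0.1269]
ee_rot: [3.141, 0.003, -0.012]
force: [-0.4, 0.5, -1.3]
width: 0.0321
gripper_force: 25.0
```

>>> play_rows(travel=[[0,0,0],[0,0,0],[0,0,0],[0,0,0],[0,0,0],[0,0,0],[0,0,0],[0,0,0]], twist=[0.5,1,1,1,1,1,1,1])

```text
t: 45.88
eef_pos: [0.6508, 0.0197, 0.1276]
ee_rot: [3.14, 0.001, -1.139]
force: [0.0, 0.5, -1.6]
width: 0.0316
gripper_force: 25.0
```

>>> play_rows(travel=[[0,0,0],[0,0,0],[0,0,0],[0,0,0]], twist=[1,0.9,0.43,0])

```text
t: 46.38
eef_pos: [0.6509, 0.0197, 0.1278]
ee_rot: [3.14, -0.0, -1.483]
force: [-0.6, 0.3, -3.0]
width: 0.0316
gripper_force: 25.0
```

>>> play_rows(travel=[[0,-0.03,0.6],[0,0,1],[0,0,0.8],[0,0,0.4],[0,0,0.2],[0,0,0.1],[0,0,0],[0,0,0]], twist=[0,0,0,0,0,0,0,0])

```text
t: 47.38
eef_pos: [0.6528, 0.02, 0.0519]
ee_rot: [-3.141, 0.0, -1.483]
force: [0.2, -0.6, -2.6]
width: 0.0317
gripper_force: 25.0
```

>>> play_rows(travel=[[0,0,0],[0,0,0],[0,0,0],[0,0,0],[0,0,0],[0,0,0]], twist=[0,0,0,0,0,0], fingers=1)

```text
t: 48.12
eef_pos: [0.6524, 0.0199, 0.0513]
ee_rot: [3.141, -0.0, -1.483]
force: [0.9, -0.1, -0.4]
width: 0.0853
gripper_force: 0.0
```

>>> play_rows(travel=[[0,0,-0.4],[0,0,-1],[0,0,-1],[0,0,-1],[0,0,-1],[0,0,-1],[0,0,-1],[0,0,0]], twist=[0,0,0,0,0,0,0,0])

```text
t: 49.12
eef_pos: [0.6536, 0.0201, 0.2147]
ee_rot: [-3.137, 0.001, -1.483]
force: [0.6, -0.3, -0.7]
width: 0.0878
gripper_force: 0.0
```

Run:
```python
from h import *
f=wrist('w7'); s=arm.get_state(); print(s['eef_pos'],s['ee_rot'],s['t'])
for n,z in [('blue_loco',.063),('track',.023),('plot_tan',.02),('plot_grey',.02)]: seg(f,n,z=z)
a=cv2.imread('pics/w7.png'); cv2.imwrite('pics/w7b.png',cv2.resize(a,None,fx=1.42,fy=1.42,interpolation=cv2.INTER_CUBIC))
```

```text
[0.65278488 0.02001084 0.21295068] [-3.13908474e+00  5.77125584e-04 -1.48329867e+00] 49.175
blue_loco conf 0.86 px [283. 188.  34. 101.] z0.063 ctr 654.4 14.5 size 103 x 31 ang -85.6
track conf 0.90 px [285. 165.  40. 214.] z0.023 ctr 653.0 7.8 size 236 x 42 ang -85.3
plot_tan conf 0.84 px [330. 154.  53.  62.] z0.020 ctr 605.4 -20.6 size 67 x 58 ang -84.9
plot_grey conf 0.70 px [325. 215.  54.  60.] z0.020 ctr 599.8 51.4 size 69 x 57 ang -85.3
```

View pics/w7b.png

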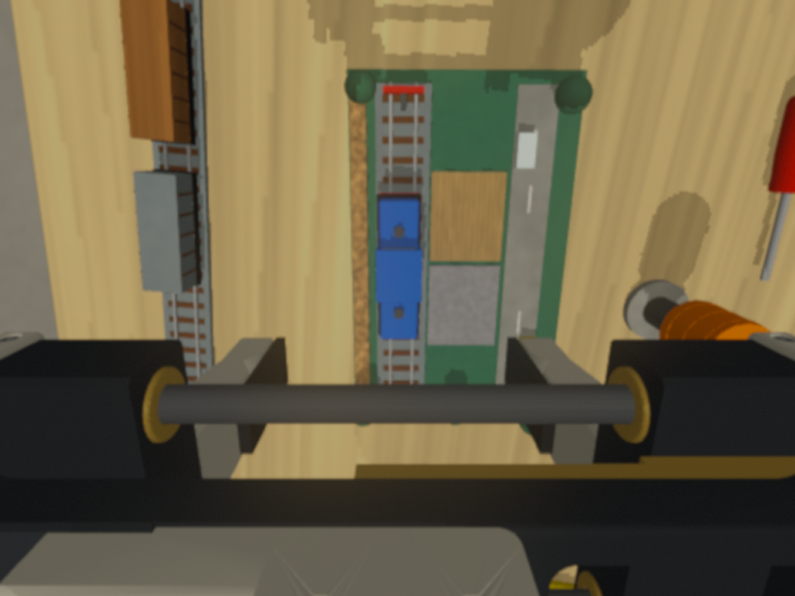

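Blue is centred on the track (cab at (399,273)). The empty plots lie at (468,215) and (463,305), which matches the pick-up points. Next is the cabin.

>>> play_rows(travel=[[0.5,0.5,0],[1,0.99,0],[1,0.99,0],[1,0.99,0],[1,0.99,0],[1,0.99,0],[1,0.99,0],[1,0.99,0]], twist=[0,0,0,0,0,0,0,0])

```text
t: 50.38
eef_pos: [0.482, -0.1842, 0.211]
ee_rot: [3.141, 0.0, -1.483]
force: [0.4, -0.9, 0.7]
width: 0.0877
gripper_force: 0.0
```

>>> play_rows(travel=[[1,1,0],[1,1,0],[1,1,0],[0,0,0],[0,0,0]], twist=[0,0,0,0,0])

```text
t: 51.0
eef_pos: [0.4151, -0.2645, 0.2112]
ee_rot: [3.142, 0.0, -1.484]
force: [0.3, -0.2, -0.1]
width: 0.0878
gripper_force: 0.0
```

>>> play_rows(travel=[[0,0,0.8],[0,0,1],[0,0,1],[0,0,1],[0,0,0.7],[0,0,0.48],[0,0,0]], twist=[0,0,0,0,0,0,0])

```text
t: 51.88
eef_pos: [0.4154, -0.264, 0.0861]
ee_rot: [3.14, 0.0, -1.483]
force: [-0.0, 0.1, -0.2]
width: 0.0873
gripper_force: 0.0
```

>>> play_rows(travel=[[0,0,0],[0,0,0],[0,0,0],[0,0,0],[0,0,0],[0,0,0]], twist=[0,0,0,0,0,0], fingers=0, newtons=20)

```text
t: 52.62
eef_pos: [0.4157, -0.2644, 0.0869]
ee_rot: [-3.141, -0.0, -1.483]
force: [0.1, 1.0, 2.0]
width: 0.0439
gripper_force: 19.9
```

>>> play_rows(travel=[[0,0,-0.4],[0,0,-0.8],[0,0,-1],[0,0,-1],[0,0,-1],[0,0,-0.8],[0,0,0]], twist=[0,0,0,0,0,0,0])

```text
t: 53.5
eef_pos: [0.4164, -0.2646, 0.2136]
ee_rot: [-3.138, -0.001, -1.483]
force: [0.2, 1.0, -1.1]
width: 0.044
gripper_force: 19.9
```

>>> play_rows(travel=[[-0.4,-0.28,0],[-0.8,-0.56,0],[-0.8,-0.56,0],[-0.8,-0.56,0],[-0.8,-0.56,0],[-0.8,-0.56,0],[-0.8,-0.56,0],[-0.8,-0.56,0]], twist=[0,0,0,0,0,0,0,0])

```text
t: 54.5
eef_pos: [0.5069, -0.1044, 0.2106]
ee_rot: [3.139, 0.0, -1.483]
force: [-0.1, 0.6, -2.2]
width: 0.0442
gripper_force: 19.9
```

>>> play_rows(travel=[[-0.8,-0.56,0],[-0.8,-0.56,0],[-0.8,-0.56,0],[-0.8,-0.56,0],[-0.8,-0.56,0],[-0.8,-0.56,0],[-0.8,-0.56,0],[-0.34,-0.27,0]], twist=[0,0,0,0,0,0,0,0])

```text
t: 55.5
eef_pos: [0.5993, 0.0529, 0.2116]
ee_rot: [3.141, -0.0, -1.482]
force: [-0.2, 0.8, -0.9]
width: 0.0443
gripper_force: 19.9
```

>>> play_rows(travel=[[0,0,0],[0,0,0]], twist=[0,0])

```text
t: 55.75
eef_pos: [0.5981, 0.0509, 0.2117]
ee_rot: [3.141, -0.0, -1.484]
force: [0.7, 0.1, -0.4]
width: 0.0446
gripper_force: 19.9
```

>>> play_rows(travel=[[0,0,0.7],[0,0,1],[0,0,1],[0,0,0.8],[0,0,0.5],[0,0,0.2],[0,0,0.12],[0,0,0]], twist=[0,0,0,0,0,0,0,0])

```text
t: 56.75
eef_pos: [0.5987, 0.0514, 0.1042]
ee_rot: [-3.141, 0.0, -1.483]
force: [-0.2, 0.1, -1.8]
width: 0.0439
gripper_force: 19.9
```

>>> play_rows(travel=[[0,0,0],[0,0,0],[0,0,0],[0,0,0],[0,0,0]], twist=[0,0,0,0,0], fingers=1)

```text
t: 57.38
eef_pos: [0.5985, 0.0513, 0.1039]
ee_rot: [-3.141, 0.0, -1.483]
force: [-0.6, 0.5, -0.3]
width: 0.0855
gripper_force: 0.0
```

>>> play_rows(travel=[[0,0,-0.4],[0,0,-0.8],[0,0,-1],[0,0,-1],[0,0,-1],[0,0,0]], twist=[0,0,0,0,0,0])

```text
t: 58.12
eef_pos: [0.5997, 0.0516, 0.2119]
ee_rot: [-3.137, 0.001, -1.483]
force: [-0.2, 0.4, -1.5]
width: 0.0871
gripper_force: 0.0
```

>>> play_rows(travel=[[0.5,0.16,0],[0.9,0.3,0],[0.9,0.3,0],[0.9,0.3,0],[0.9,0.3,0],[0.9,0.3,0],[0.9,0.3,0],[0.9,0.3,0]], twist=[0,0,0,0,0,0,0,0])

```text
t: 59.12
eef_pos: [0.5562, -0.125, 0.2088]
ee_rot: [3.141, -0.0, -1.484]
force: [-0.2, -0.1, 0.6]
width: 0.088
gripper_force: 0.0
```

>>> play_rows(travel=[[0.9,0.3,0],[0.9,0.3,0],[0.9,0.3,0],[0.9,0.3,0],[0.9,0.3,0],[0.75,0.22,0],[0,0,0],[0,0,0]], twist=[0,0,0,0,0,0,0,0])

```text
t: 60.12
eef_pos: [0.5255, -0.2577, 0.2087]
ee_rot: [3.142, 0.0, -1.484]
force: [0.6, 0.5, 0.5]
width: 0.0877
gripper_force: 0.0
```

>>> play_rows(travel=[[0,0,0.8],[0,0,1],[0,0,1],[0,0,1],[0,0,0.7],[0,0,0.48],[0,0,0]], twist=[0,0,0,0,0,0,0])

```text
t: 61.0
eef_pos: [0.5254, -0.2571, 0.0837]
ee_rot: [3.14, 0.0, -1.483]
force: [0.1, -0.5, -0.2]
width: 0.0877
gripper_force: 0.0
```

>>> play_rows(travel=[[0,0,0],[0,0,0],[0,0,0],[0,0,0],[0,0,0],[0,0,0]], twist=[0,0,0,0,0,0], fingers=0, newtons=15)

```text
t: 61.75
eef_pos: [0.5257, -0.2575, 0.0845]
ee_rot: [-3.141, -0.0, -1.483]
force: [0.2, 1.1, 1.2]
width: 0.0476
gripper_force: 15.0
```

>>> play_rows(travel=[[0,0,-0.4],[0,0,-0.8],[0,0,-1],[0,0,-1],[0,0,-1],[0,0,-0.8],[0,0,0]], twist=[0,0,0,0,0,0,0])

```text
t: 62.62
eef_pos: [0.5265, -0.2576, 0.2113]
ee_rot: [-3.138, -0.001, -1.483]
force: [0.2, 0.1, -0.5]
width: 0.0477
gripper_force: 15.0
```

>>> play_rows(travel=[[-0.4,-0.17,0],[-0.8,-0.35,0],[-0.8,-0.35,0],[-0.8,-0.35,0],[-0.8,-0.35,0],[-0.8,-0.35,0],[-0.8,-0.35,0],[-0.8,-0.35,0]], twist=[0,0,0,0,0,0,0,0])

```text
t: 63.62
eef_pos: [0.5782, -0.1009, 0.2093]
ee_rot: [3.142, -0.0, -1.483]
force: [0.4, -0.0, -0.5]
width: 0.0479
gripper_force: 15.0
```

>>> play_rows(travel=[[-0.8,-0.35,0],[-0.8,-0.35,0],[-0.8,-0.35,0],[-0.75,-0.31,0],[0,0,0],[0,0,0]], twist=[0,0,0,0,0,0])

```text
t: 64.38
eef_pos: [0.6047, -0.0207, 0.2092]
ee_rot: [3.141, -0.0, -1.483]
force: [0.1, -1.0, -0.2]
width: 0.048
gripper_force: 15.0
```

Final z = 84.5 + 16 + 0.5 ≈ 101, so 108 mm down.

>>> play_rows(travel=[[0,0,0.7],[0,0,1],[0,0,1],[0,0,0.8],[0,0,0.5],[0,0,0.2],[0,0,0.12],[0,0,0]], twist=[0,0,0,0,0,0,0,0])

```text
t: 65.38
eef_pos: [0.605, -0.0208, 0.1017]
ee_rot: [-3.141, 0.0, -1.483]
force: [-0.1, 0.3, -0.4]
width: 0.0476
gripper_force: 15.0
```

>>> play_rows(travel=[[0,0,0],[0,0,0],[0,0,0],[0,0,0],[0,0,0]], twist=[0,0,0,0,0], fingers=1)

```text
t: 66.0
eef_pos: [0.6048, -0.0209, 0.1014]
ee_rot: [-3.141, 0.0, -1.483]
force: [-0.4, -0.1, 0.3]
width: 0.0868
gripper_force: 0.0
```

>>> play_rows(travel=[[0,0,-0.4],[0,0,-0.8],[0,0,-1],[0,0,-1],[0,0,-1],[0,0,-1],[0,0,-1],[0,0,-1]], twist=[0,0,0,0,0,0,0,0])

```text
t: 67.0
eef_pos: [0.6047, -0.021, 0.283]
ee_rot: [-3.141, 0.0, -1.483]
force: [0.1, 0.3, 1.3]
width: 0.0875
gripper_force: 0.0
```

>>> play_rows(travel=[[-1,0,0],[-1,0,0],[-1,0,0],[-1,0,0],[0,0,0],[0,0,0]], twist=[0,0,0,0,0,0])

```text
t: 67.75
eef_pos: [0.596, 0.0785, 0.2818]
ee_rot: [-3.141, -0.0, -1.483]
force: [0.1, 0.1, 0.5]
width: 0.0877
gripper_force: 0.0
```

Run:
```python
from h import *
f=wrist('w8'); s=arm.get_state(); print(s['eef_pos'],s['t'],s['force'])
a=cv2.imread('pics/w8.png')[40:300,150:430]; cv2.imwrite('pics/w8b.png',cv2.resize(a,None,fx=2.3,fy=2.3,interpolation=cv2.INTER_CUBIC))
g=save('scene8','scene')
a=cv2.imread('pics/scene8.png')[130:300,150:470]; cv2.imwrite('pics/scene8c.png',cv2.resize(a,None,fx=2.5,fy=2.5,interpolation=cv2.INTER_CUBIC))
```

```text
[0.59604886 0.07820973 0.2816675 ] 67.8 [-0.35815405  0.07063654 -0.43862107]
```

View pics/w8b.png

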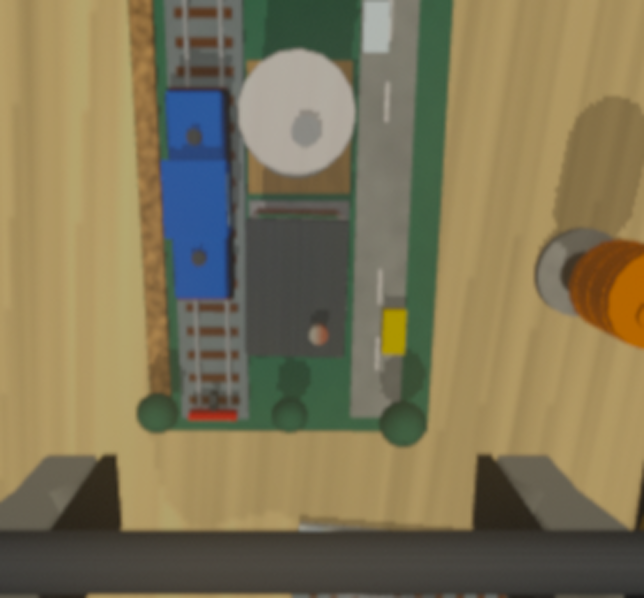

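View pics/scene8c.png

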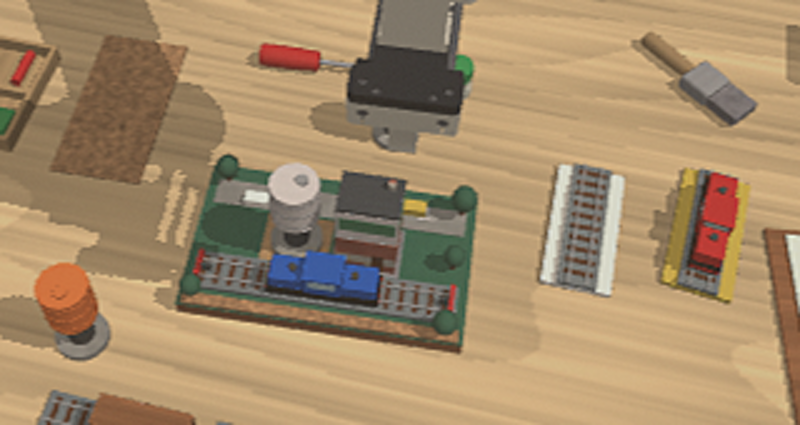

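The tower (298,112) and cabin (297,288) are back on their plots, upright and square. Blue is mid-track (197,192), and in the scene view red is on the yellow stand (715,222). I'm handing in the job.

```bash
python3 -c "
from h import *
print(arm.job_done())"
```

```text
the job is handed in; nothing more can be done
None
```

I handed the job in at about 68 s of the 125 s allowed: red is on the yellow stand, blue is in the middle of the layout track, and both buildings are back upright on their own plots with everything released. The last pictures confirm this, but the hand-in call did not return a verdict.

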